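Switch the ball sorter to its other tray

TASK

The grinding-ball sorter is set to the chute on its lowered side. With a fingertip press the raised end of the seesaw gate down so that it rocks right over to its other stop, then push the feed stop's upright tab to the left, as seen from the robot, until it is fully open, so that all three waiting balls roll down the newly chosen chute into its tray. Grasp nothing, do not touch the balls, and leave the other things on the bench where they are.

Things in the scene. Friction and masses are not known exactly. Their poses are not given: they have to be found in the camera images.
- sorter: ball sorter fixed to the bench, 440 mm wide (y), 236 mm deep. Origin on the bench straight under the gate's pivot; x points up the feed track, away from the robot, y left, z up. The gate lies along y between clear guards (inner faces at x = +-26 mm; tops 105 mm above the bench within 46 mm of the middle, 76 mm further out)
- gate (a joint): tilt in rad of the seesaw gate: +0.22 = stop with left (+y) end down, balls run left; -0.22 = stop with right end down. Dark steel plate 48 mm (x) by 170 mm (y) by 6 mm, top face 30 mm above its pivot, which lies along x 45 mm above the bench. Top-heavy: rests on either stop, drops over by itself once past level; under 2 N pressed near the raised end moves it
- gate_left_end (a point): middle of the left (+y) end edge of the gate's top face, 85 mm from the middle; about 93 mm above the bench when raised, 56 mm when down
- gate_right_end (a point): the same at the gate's right (-y) end
- stop (a joint): feed stop's slide in m: 0 to 0.006 shut (blade across the track, holding the balls back), 0.045 fully open; it moves towards the sorter's +y (left), needs about 1 to 2 N and stays where it is left
- stop_tab (a point): centre of the top of the feed stop's upright tab, 145 mm above the bench. Dark steel, 14 mm along the sorter's x, 10 mm along y, rising 37 mm above the blade (top 108 mm above the bench); it stands over the feed track at the sorter's x = 60 mm. Push on its right (-y) side; balls beside it reach 114 mm above the bench
- ball0_center (a point): centre of a white ceramic grinding ball, 25 mm diameter, about 50 g; first (against the stop) in the feed track. It runs by itself when the stop is opened
- ball1_center (a point): centre of a white ceramic grinding ball, 25 mm diameter, about 50 g; second in the feed track. It runs by itself when the stop is opened
- ball2_center (a point): centre of a white ceramic grinding ball, 25 mm diameter, about 50 g; third (last) in the feed track. It runs by itself when the stop is opened
- vial_a: small clear glass vial with blue cap, 23 mm diameter, 46 mm tall, standing in front of the sorter; origin at the middle of its underside. Leave it alone
- vial_b: a second vial like it, standing in front of the sorter; origin at the middle of its underside. Leave it alone
- wrench: steel spanner, 140 mm long, lying left of the feed track; origin at the middle of its underside. Leave it alone
- beaker: glass beaker, 64 mm diameter, 70 mm tall, right of the feed track; origin at the middle of its underside. Leave it alone
- amber: amber glass bottle, 80 mm diameter, 150 mm tall, blue cap, at the right; origin at the middle of its underside. Leave it alone
- mortar: white ceramic bowl, 100 mm diameter, 50 mm tall, at the left; origin at the middle of its underside. Leave it alone
- jar: white plastic jar, 44 mm diameter, 40 mm tall, in front of the sorter at its left; origin at the middle of its underside. Leave it alone
- track_end (a point): middle of the feed track's floor at its lower end, by the gate, 81 mm above the bench. The aluminium track is 29 mm wide inside, runs 162 mm from here along the sorter's x, rising 8 degrees, side walls about 16 mm high; the tops of the balls in it are at most 122 mm above the bench
- left_tray (a point): centre of the floor of the left (+y) catch tray of the sorter, 6 mm above the bench; 66 mm by 65 mm inside, rim 56 mm above the bench. A steel chute falls to it from that end of the gate
- right_tray (a point): centre of the floor of the right (-y) catch tray of the sorter, 6 mm above the bench; 66 mm by 65 mm inside, rim 56 mm above the bench. A steel chute falls to it from that end of the gate

How it is judged:
By the outcome, as a careful person would: the job done as asked, in the order asked, and still so for the second after the job is handed in, with the robot touching nothing.
It also fails if it takes over 45 s, if anything falls off the work surface, if the arm or the gripper's body presses on something with over 40 N, if the wrist force passes 120 N, or if a joint passes its speed limit or range.

ROBOT

A 7-joint arm with a two-finger parallel gripper is mounted at the origin on the work surface. World frame = base frame: x ahead of the robot, y to its left, z up, the work surface at z = 0. Lengths are in m, angles in rad, forces in N, time in s.
With the tool pointing down it reaches from about 0.4 to 0.925 m from the base axis. Payload 4.1 kg.
Tool frame: the origin (TCP) lies on the mounting face of the last link; the fingertips stand 173 mm ahead of it and the grasp point (between the pads) lies 155 mm ahead of it (manip.tip_extent is the y of the fingertips in the tool frame, in m); y points along the fingers, x is the direction in which the jaws open and shut, and the axes are right-handed (so a half turn about y gives the same grasp; the last joint's range is limited). The gripper opens to 85 mm and grips with 20 to 120 N. Pads are 22 mm wide; open, the fingers measure 114 mm over their backs; the gripper's body (76 mm by 85 mm) begins 54 mm behind the grasp point. The pads swing forward as they close: fully open they stand 13 mm farther back than shut.
Start: joints at [1.241, 0.398, 0.045, 1.537, -0.019, 1.207, -0.051], TCP at [0.149, -0.633, 0.405] pointing down, gripper open.
Joint ranges: [-2.82, 2.82], [-0.49, 2.23], [-1.37, 1.46], [0, 2.46], [-1.36, 4.5], [0.23, 2], [-2.94, 2.94]. Speed limits (rad/s): [2.57, 2.57, 3.14, 3.14, 3.14, 3.14, 3.14].

INTERFACE

Orientations are given as a unit quaternion [x, y, z, w].
In Python, from plant import manip gives the robot as it stands.
- The arm moves only by the shell command python3 -m creep 'ROWS' [OPENING] [FORCE]. ROWS is JSON, one flat list of numbers, 4 for each row, row after row: the shift along the tool's x, y, z in cm, then the turn about the tool's y in rad. In form: [dx, dy, dz, spin, dx, dy, dz, spin, ...]. A call has exactly 5 rows; each row shifts and turns the commanded pose from where the row before left it, along the tool's axes as they then stand; what a row does not reach is not made up. A row lasts 1/10 s, in which the tool goes at most 50 mm and 8.59 degrees, less where a joint would pass 70% of its speed; a pose out of reach is approached as far as the arm can. A call with a gripper value outside its range is refused whole. OPENING is the opening in per cent of the stroke, from 0 (shut) to 100 (fully open), set as the call begins (- or left out, the last holds). The fingers move at their own pace and stop on an object; FORCE is the grip in N (left out, the last holds). Time passes only in rows, so rows that do not move let the fingers close, or fill a call up. It gives the time, the measured TCP pose, the force and the opening at its end, in the units of the state.
- manip.get_obs(): the state, without advancing time (a new reading comes with each control period).
- manip.capture(name): name is "scene" or "top"; returns a dict with "color" (480x640x3 uint8, red, green, blue), "fov_y" (degrees; the focal length in pixels is half the picture's height over the tangent of half this angle, whatever the lens; pixels are square), "cx", "cy" (the principal point, pixels), "rvec" (rotation vector, rad) and "tvec" (3), from world to camera coordinates, as OpenCV has them. Camera axes: x right, y down, z forward; pixel columns grow to the right and rows downward; lengths in m; the calibration is good to about 2 mm. A picture is of the moment at which its call begins. There is no depth.
- manip.hand_in(): hands the job in, once; it reports no verdict.
Trained networks look in a picture, given as the dict that the camera call returned (one of the last four; its "shot" number tells which), for a name from the list of things; names that differ only in an ending like _2 or _b are one class to them, and where a whole thing is asked for, a point or a joint stands for the part that bears it (a point fixed in the world has none). Each returns a list of dicts, best first, with "conf" (0 to 1); they miss things now and then, are a little off and sometimes report something else, mostly with a low value. They report only what shows in the picture. A call takes as long as a camera call.
- manip.recognise(label, picture): "bbox" ([left, top, width, height] as shares, 0 to 1, of the picture: columns of its width, rows of its height, round what is visible of it).
- manip.spot_point(label, picture): "point" ([row, column] as shares, 0 to 1, of the picture: columns of its width, rows of its height: a listed point, or the origin of a listed thing).
The state is a dict: "clock": time; "joints": joint angles; "qvel": joint speeds; "effort": joint torques, N m; "eef_pos": TCP position; "orientation": TCP orientation; "contact_force": force on the tool from outside, world axes, zero at the start; "moment": the same for the moment, N m; "opening": finger opening in m.
Only numpy, scipy, OpenCV 4.12 (cv2) and the standard library are available. Lean on these libraries where they do the work, as an engineer would, in place of code of your own. Each camera call takes 0.05 s, during which the arm holds its last target.

## Working session

There is one attempt and no reset: what is moved stays moved. The work goes in short steps, Python scripts to look and compute and a shell command to move; the robot and the scene stay as the last step left them, time stands still between calls to the robot, and variables do not carry over. Pictures are saved under pics/ and viewed, and the job is handed in when it is done.

```bash
ls; mkdir -p pics; cat > h.py <<'E'
import numpy as np, cv2
from plant import manip
from scipy.spatial.transform import Rotation as R
def cam(p):
    h,w=p["color"].shape[:2]; f=h/2/np.tan(np.radians(p["fov_y"])/2)
    K=np.array([[f,0,p["cx"]],[0,f,p["cy"]],[0,0,1.]])
    Rm=cv2.Rodrigues(np.array(p["rvec"],float))[0]; return K,Rm,np.array(p["tvec"],float).ravel()
def ray(p,uv):
    K,Rm,t=cam(p); d=Rm.T@np.linalg.inv(K)@np.array([uv[0],uv[1],1.]); return -Rm.T@t,d
def atz(p,uv,z):
    o,d=ray(p,uv); return o+d*(z-o[2])/d[2]
def proj(p,X):
    K,Rm,t=cam(p); return cv2.projectPoints(np.array(X,float).reshape(-1,3),np.array(p["rvec"],float),t,K,None)[0].reshape(-1,2)
def tri(ps,uvs):
    A=np.zeros((3,3));b=np.zeros(3)
    for p,uv in zip(ps,uvs):
        o,d=ray(p,uv); d/=np.linalg.norm(d); M=np.eye(3)-np.outer(d,d); A+=M;b+=M@o
    X=np.linalg.solve(A,b); return X,[np.linalg.norm(proj(p,X)[0]-uv) for p,uv in zip(ps,uvs)]
E
python3 - <<'E'
from h import *
P={n:manip.capture(n) for n in("scene","top")}
for n,p in P.items(): cv2.imwrite(f"pics/{n}0.png",p["color"][:,:,::-1])
o=manip.get_obs(); print({k:np.round(v,3).tolist() for k,v in o.items()}, manip.tip_extent)
print(R.from_quat(o["orientation"]).as_matrix().round(3))
for l in ["gate_left_end","gate_right_end","stop_tab","ball0_center","ball1_center","ball2_center","track_end","left_tray","right_tray","sorter"]:
    r=[]
    for n,p in P.items():
        q=manip.spot_point(l,p); r.append([(round(x["point"][1]*640,1),round(x["point"][0]*480,1),round(x["conf"],2)) for x in q[:3]])
    print(l,r)
    if r[0] and r[1]: 
        X,e=tri(list(P.values()),[r[0][0][:2],r[1][0][:2]]);print("   ",X.round(4),np.round(e,1))
E
```

```text
pics
{'clock': 0.1, 'joints': [1.241, 0.399, 0.045, 1.538, -0.019, 1.207, -0.051], 'qvel': [-0.0, -0.001, 0.002, -0.004, 0.0, 0.001, 0.001], 'effort': [0.003, -47.626, 1.37, -25.495, 0.012, 0.005, 0.0], 'eef_pos': [0.149, -0.632, 0.404], 'orientation': [-0.554, 0.44, -0.439, 0.555], 'contact_force': [-0.054, 0.139, 0.46], 'moment': [-0.006, 0.021, -0.006], 'opening': 0.086} 0.1734
[[ 0.229 -0.001  0.973]
 [-0.973  0.002  0.229]
 [-0.002 -1.    -0.   ]]
gate_left_end [[(318.2, 250.1, 0.64)], [(324.3, 240.6, 0.95), (390.1, 167.3, 0.31)]]
    [0.5562 0.0039 0.0882] [0.5 0.5]
gate_right_end [[(281.3, 318.0, 0.83), (302.9, 294.7, 0.59)], [(390.4, 222.9, 0.58), (304.5, 285.1, 0.28)]]
    [ 0.6027 -0.1591  0.0526] [0.4 0.3]
stop_tab [[(323.3, 282.0, 0.61)], [(348.8, 203.8, 0.43)]]
    [ 0.6357 -0.0553  0.1306] [2.1 1.8]
ball0_center [[(335.4, 232.0, 0.65), (329.7, 294.8, 0.5)], [(347.9, 201.3, 0.51)]]
    [ 0.6247 -0.0322  0.2916] [5.4 5. ]
ball1_center [[(346.1, 298.6, 0.58)], [(344.4, 190.4, 0.58)]]
    [ 0.6796 -0.0419  0.0906] [1.7 1.5]
ball2_center [[(354.3, 304.0, 0.52)], [(341.3, 180.5, 0.53)]]
    [ 0.7021 -0.0366  0.0906] [0.5 0.4]
track_end [[(312.1, 285.0, 0.73), (318.9, 248.8, 0.65)], [(355.1, 219.7, 0.88)]]
    [ 0.607  -0.0685  0.0901] [0.5 0.5]
left_tray [[(338.4, 231.9, 0.76), (342.9, 300.9, 0.25)], [(285.8, 253.2, 0.85)]]
    [0.5296 0.1002 0.0216] [0.6 0.6]
right_tray [[(256.9, 363.5, 0.63)], [(425.4, 209.9, 0.81), (477.4, 284.8, 0.35)]]
    [ 0.6354 -0.2564  0.0274] [1.8 1.5]
sorter [[(304.5, 292.7, 0.96), (327.4, 376.2, 0.69)], [(357.4, 232.6, 0.72)]]
    [ 0.584  -0.0769  0.0243] [1.8 1.7]
```

View pics/scene0.png

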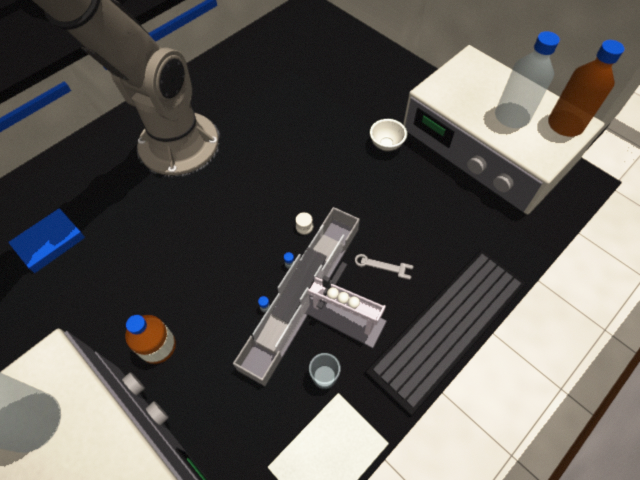

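View pics/top0.png

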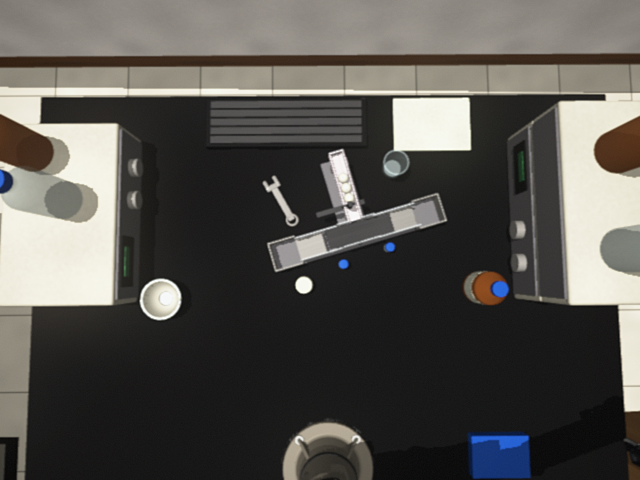

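```bash
cat >> h.py <<'E'
def gp(th,y): return [0,y*np.cos(th)+30e-3*np.sin(th),.045+.03*np.cos(th)-y*np.sin(th)]
def S2W(s,X):
    c,n=np.cos(s[2]),np.sin(s[2]); X=np.array(X,float).reshape(-1,3)
    return np.c_[s[0]+c*X[:,0]-n*X[:,1], s[1]+n*X[:,0]+c*X[:,1], X[:,2]]
E
python3 - <<'E'
from h import *
from scipy.optimize import least_squares
ps=[manip.capture(n) for n in("scene","top")]
obs=[(0,(318.2,250.1),gp(-.22,.085)),(1,(324.3,240.6),gp(-.22,.085)),(0,(281.3,318),gp(-.22,-.085)),(1,(390.4,222.9),gp(-.22,-.085)),
(0,(338.4,231.9),[0,.183,.006]),(1,(285.8,253.2),[0,.183,.006]),(0,(256.9,363.5),[0,-.183,.006]),(1,(425.4,209.9),[0,-.183,.006]),(0,(304.5,292.7),[0,0,0]),(1,(357.4,232.6),[0,0,0])]
f=lambda s:np.concatenate([proj(ps[i],S2W(s,X))[0]-uv for i,uv,X in obs])
r=least_squares(f,[.58,-.077,.27],loss="soft_l1"); print(r.x.round(4)); print(f(r.x).reshape(-1,2).round(1).tolist())
s=r.x
tests=[gp(-.22,.085),gp(-.22,-.085),[0.06,0,.145],[.06,0,.108]]+[[x,y,.056] for x in(-.033,.033) for y in(-.217,.217)]+[[x,y,.105] for x in(-.026,.026) for y in(-.046,.046)]+[[.026,0,.081],[.188,0,.104]]
for k,p in enumerate(ps):
    im=p["color"][:,:,::-1].copy(); uv=proj(p,S2W(s,tests))
    c=[310,295] if k==0 else [355,215]
    a,b=c[0]-100,c[1]-75 if k else c[1]-75
    z=cv2.resize(im[b-15:b+165,a:a+200],None,fx=4,fy=4,interpolation=cv2.INTER_CUBIC)[:,:]
    z0=z[::1].copy()
    for u in uv: cv2.circle(z,(int((u[0]-a+.5)*4),int((u[1]-b+15+.5)*4)),3,(0,0,255),1)
    z=cv2.resize(z,(667,600)); cv2.imwrite(f"pics/z{k}.png",z)
for l in ["vial_a","jar","stop_tab"]:
  for p in ps: print(l,[(round(x["point"][1]*640,1),round(x["point"][0]*480,1),round(x["conf"],2),atz(p,(x["point"][1]*640,x["point"][0]*480),.145 if l=="stop_tab" else 0).round(3).tolist()) for x in manip.spot_point(l,p)])
print("tabproj",[proj(p,S2W(s,[.06,0,.145])).round(1).tolist() for p in ps])
E
```

```text
[ 0.5793 -0.0735  0.2832]
[[-0.2, 0.6], [2.1, -0.6], [-0.1, 0.1], [0.1, -1.0], [0.6, 2.3], [0.1, 1.2], [4.0, -1.4], [-3.4, 3.9], [-1.8, 2.0], [-3.3, 1.7]]
vial_a [(266.0, 308.2, 0.49, [0.543, -0.157, 0.0]), (289.7, 266.2, 0.43, [0.503, -0.044, 0.0]), (381.6, 265.4, 0.43, [0.66, 0.114, 0.0])]
vial_a [(343.1, 261.3, 0.55, [0.51, -0.044, 0.0]), (385.1, 247.7, 0.5, [0.544, -0.153, 0.0])]
jar [(383.4, 264.9, 0.7, [0.662, 0.118, 0.0]), (302.0, 227.2, 0.55, [0.445, 0.054, 0.0])]
jar [(303.9, 285.6, 0.71, [0.448, 0.057, 0.0])]
stop_tab [(326.4, 279.5, 0.71, [0.638, -0.055, 0.145]), (263.7, 305.7, 0.55, [0.59, -0.184, 0.145]), (301.7, 290.1, 0.26, [0.619, -0.107, 0.145])]
stop_tab [(351.7, 206.5, 0.39, [0.63, -0.058, 0.145])]
tabproj [[[325.3, 279.7]], [[351.3, 203.4]]]
```

View pics/z0.png

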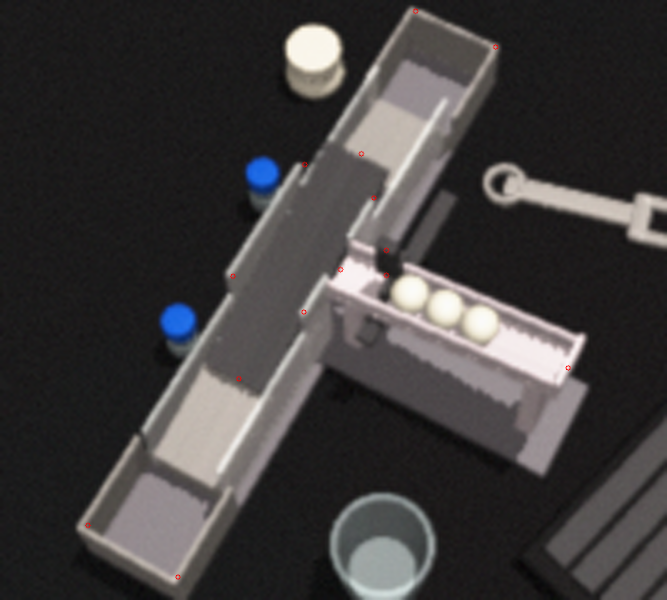

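View pics/z1.png

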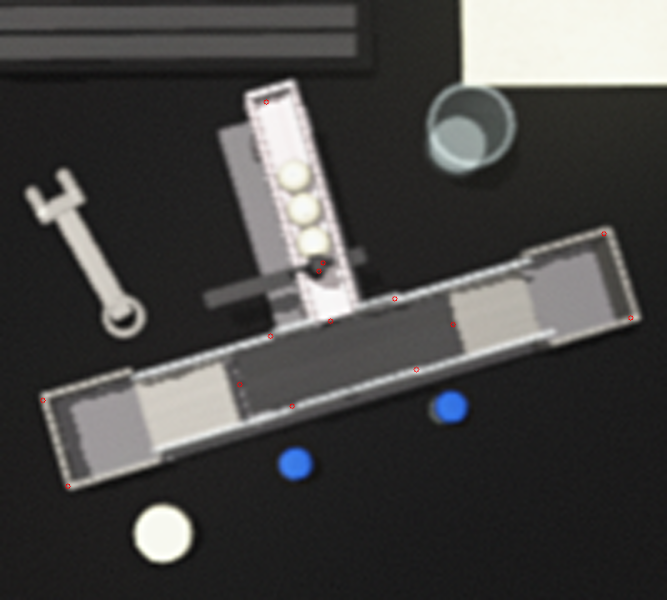

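Both pictures agree with the fit: sorter at (0.579, -0.0735), yaw 0.283. The left gate end is raised (top picture (324,240)), and the tab is at top (351,205). The balls lie just behind the tab, at about (350,198). I'll now approach at height with the gripper shut.

```bash
python3 -m creep '[-2.4,0,2.8,-0.05,-2.4,0,2.8,0,-2.4,0,2.8,0,-2.4,0,2.8,0,-2.4,0,2.8,0]' 0 20; python3 -m creep '[-2.4,0,2.8,0,-2.4,0,2.8,0,-2.4,0,2.8,0,-2.4,0,2.8,0,-2.4,0,2.8,0]'; python3 -m creep '[-2.4,0,2.8,0,-2.4,0,2.8,0,-2.4,0,2.8,0,-2.4,0,2.8,0,-2.4,0,2.8,0]'
cat >> h.py <<'E'
S=np.array([.5793,-.0735,.2832])
def go(sx,sy,z):
    o=manip.get_obs(); M=R.from_quat(o["orientation"]).as_matrix()
    tip=np.array(o["eef_pos"])+M[:,1]*manip.tip_extent
    T=S2W(S,[sx,sy,z])[0]; d=M.T@(T-tip)
    c,n=np.cos(S[2]),np.sin(S[2]); q=tip[:2]-S[:2]
    print("t",round(o["clock"],2),"tip",tip.round(4),"tip in sorter",np.round([c*q[0]+n*q[1],-n*q[0]+c*q[1],tip[2]],4),"need cm",(d*100).round(2),"ext",manip.tip_extent,"F",np.round(o["contact_force"],2),"op",round(o["opening"],4))
    print(M.round(3).tolist())
E
python3 -c "
from h import *
go(0,.065,.13)"
```

```text
clock: 2.0
eef_pos: [0.2521, -0.4784, 0.4049]
orientation: [0.565, -0.425, 0.425, -0.565]
contact_force: [0.7, -0.1, -0.1]
opening: 0.012
clock: 2.5
eef_pos: [0.3533, -0.3243, 0.405]
orientation: [0.565, -0.425, 0.425, -0.565]
contact_force: [0.5, 0.3, 0.2]
opening: 0.0002
clock: 3.0
eef_pos: [0.4545, -0.1702, 0.405]
orientation: [0.565, -0.425, 0.425, -0.565]
contact_force: [0.2, -0.1, -0.1]
opening: 0.0001
t 3.0 tip [ 0.4547 -0.1703  0.2316] tip in sorter [-0.1467 -0.0582  0.2316] need cm [-12.36  10.16  14.64] ext 0.1734 F [ 0.25 -0.13 -0.07] op 0.0001
[[0.277, 0.001, 0.961], [-0.961, -0.001, 0.277], [0.001, -1.0, 0.0]]
```

```bash
python3 -m creep '[-2.47,0,2.93,0,-2.47,0,2.93,0,-2.47,0,2.93,0,-2.47,0,2.93,0,-2.47,0,2.93,0]'; python3 -m creep '[0,2.5,0,0,0,2.5,0,0,0,2.5,0,0,0,2.5,0,0,0,0,0,0]'
python3 -c "
from h import *
go(0,.065,.1)
for n,c in(('scene',(310,280)),('top',(345,225))):
    p=manip.capture(n); im=p['color'][c[1]-90:c[1]+90,c[0]-100:c[0]+100,::-1]
    cv2.imwrite(f'pics/a_{n}.png',cv2.resize(im,None,fx=3,fy=3,interpolation=cv2.INTER_CUBIC))
"
```

```text
clock: 3.5
eef_pos: [0.5612, -0.011, 0.4049]
orientation: [-0.565, 0.425, -0.425, 0.565]
contact_force: [0.5, 0.4, 0.3]
opening: -0.0002
clock: 4.0
eef_pos: [0.5589, -0.0126, 0.3014]
orientation: [0.567, -0.427, 0.423, -0.564]
contact_force: [-0.4, -0.6, -0.9]
opening: -0.0
t 4.0 tip [ 0.5577 -0.0126  0.128 ] tip in sorter [-0.0038  0.0645  0.128 ] need cm [-0.04  2.8   0.39] ext 0.1734 F [-0.35 -0.61 -0.88] op -0.0
[[0.277, -0.007, 0.961], [-0.961, -0.0, 0.277], [-0.002, -1.0, -0.007]]
```

View pics/a_scene.png

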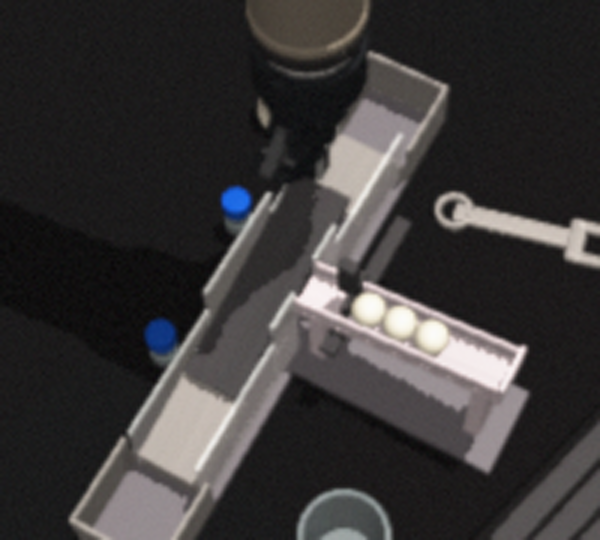

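View pics/a_top.png

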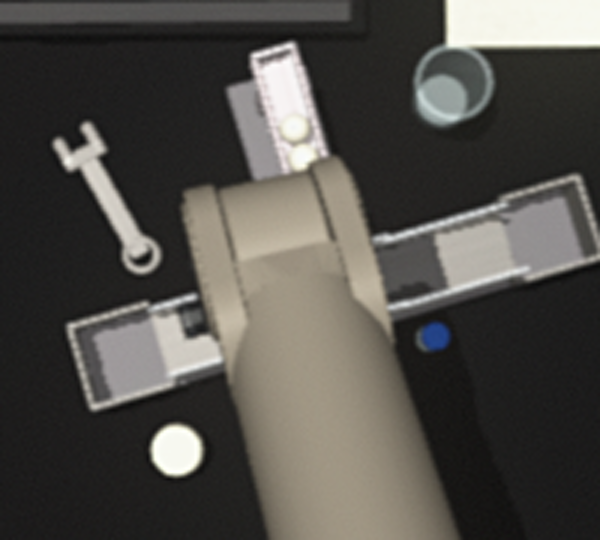

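The fingers hang over the raised left end (scene crop about (310,165)), clear of the guards and tab. I'll press down now.

```bash
python3 -m creep '[0,0.6,0,0,0,0.6,0,0,0,0.6,0,0,0,0.6,0,0,0,0.6,0,0]'; python3 -c "
from h import *
go(0,.065,.07)"; python3 -m creep '[0,0.6,0,0,0,0.6,0,0,0,0.6,0,0,0,0.6,0,0,0,0.2,0,0]';python3 -c "
from h import *
go(0,.065,.065)"
```

```text
clock: 4.6
eef_pos: [0.5605, -0.0123, 0.2742]
orientation: [0.565, -0.425, 0.425, -0.565]
contact_force: [0.4, 0.3, -0.6]
opening: 0.0002
t 4.6 tip [ 0.5605 -0.0123  0.1008] tip in sorter [-0.001   0.064   0.1008] need cm [-0.1   3.08  0.1 ] ext 0.1734 F [ 0.42  0.25 -0.64] op 0.0002
[[0.277, 0.0, 0.961], [-0.961, -0.0, 0.277], [0.0, -1.0, -0.0]]
clock: 5.1
eef_pos: [0.5602, -0.0123, 0.2478]
orientation: [0.565, -0.425, 0.425, -0.565]
contact_force: [0.0, -0.2, 0.8]
opening: -0.0003
t 5.1 tip [ 0.56   -0.0123  0.0744] tip in sorter [-0.0014  0.0641  0.0744] need cm [-0.09  0.94  0.14] ext 0.1734 F [ 0.02 -0.2   0.76] op -0.0003
[[0.277, -0.001, 0.961], [-0.961, -0.0, 0.277], [-0.0, -1.0, -0.001]]
```

```bash
python3 -m creep '[0,0.3,0,0,0,0.2,0,0,0,0.15,0,0,0,0,0,0,0,0,0,0]';python3 -c "
from h import *
go(0,.065,.068)
p=manip.capture('scene');c=(310,280); im=p['color'][c[1]-90:c[1]+90,c[0]-100:c[0]+100,::-1]
cv2.imwrite(f'pics/b_scene.png',cv2.resize(im,None,fx=3,fy=3,interpolation=cv2.INTER_CUBIC))
print(proj(p,S2W(S,[gp(t,-.085) for t in(-.22,0,.22)])),[(q['point'][1]*640,q['point'][0]*480,q['conf']) for q in manip.spot_point('gate_right_end',p)])"
```

```text
clock: 5.6
eef_pos: [0.5606, -0.0123, 0.2423]
orientation: [-0.565, 0.425, -0.425, 0.565]
contact_force: [0.4, -0.1, 1.1]
opening: -0.0003
t 5.6 tip [ 0.5607 -0.0123  0.0689] tip in sorter [-0.0008  0.064   0.0689] need cm [-0.1   0.09  0.08] ext 0.1734 F [ 0.36 -0.14  1.06] op -0.0003
[[0.277, 0.0, 0.961], [-0.961, -0.0, 0.277], [0.0, -1.0, 0.0]]
[[281.20156358 318.12086583]
 [281.57601495 313.16675076]
 [283.01268562 306.72272295]] [(284.608, 306.288, 0.77)]
```

View pics/b_scene.png

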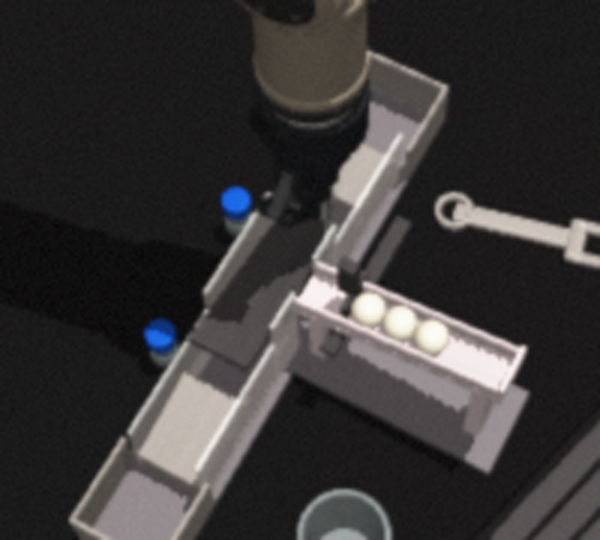

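The gate is over: its right end is now at pixel (284.6,306.3), against a predicted (283.0,306.7) at the +0.22 stop. I'll lift off and move to the right of the tab.

```bash
python3 -m creep '[0,-2.5,0,0,0,-2.5,0,0,0,-2.5,0,0,0,-2.5,0,0,0,-2,0,0]'; python3 -m creep '[2.2,0,1.15,0,2.2,0,1.15,0,2.2,0,1.15,0,2.2,0,1.15,0,2.2,0,1.15,0]';python3 -m creep '[0,0,0,0,0,0,0,0,0,0,0,0,0,0,0,0,0,0,0,0]';python3 -c "
from h import *
go(.058,-.045,.128)
ps=[manip.capture(n) for n in ('scene','top')]
for p,n,c in zip(ps,('scene','top'),((310,280),(345,225))):
    im=p['color'][c[1]-90:c[1]+90,c[0]-100:c[0]+100,::-1]
    cv2.imwrite(f'pics/c_{n}.png',cv2.resize(im,None,fx=3,fy=3,interpolation=cv2.INTER_CUBIC))
print(proj(ps[0],S2W(S,[gp(t,e) for e in (.085,-.085) for t in(-.22,.22)])))
for l in('gate_left_end','gate_right_end','stop_tab'): print(l,[(q['point'][1]*640,q['point'][0]*480,q['conf']) for q in manip.spot_point(l,ps[0])])
print(proj(ps[0],S2W(S,[[.06,y,.145] for y in(-.005,0,.005,.01)])))"
```

```text
clock: 6.2
eef_pos: [0.5607, -0.0121, 0.364]
orientation: [-0.565, 0.425, -0.426, 0.565]
contact_force: [0.4, 0.1, 0.9]
opening: 0.0003
clock: 6.7
eef_pos: [0.6468, -0.1027, 0.3623]
orientation: [0.565, -0.425, 0.425, -0.565]
contact_force: [-0.1, -0.3, 0.2]
opening: -0.0004
clock: 7.2
eef_pos: [0.6459, -0.1011, 0.3624]
orientation: [0.565, -0.425, 0.425, -0.565]
contact_force: [0.2, 0.6, 0.7]
opening: -0.0
t 7.2 tip [ 0.6459 -0.1011  0.189 ] tip in sorter [ 0.0563 -0.0452  0.189 ] need cm [-0.02  6.1   0.17] ext 0.1734 F [0.24 0.62 0.71] op -0.0
[[0.278, 0.0, 0.96], [-0.96, -0.0, 0.278], [0.0, -1.0, 0.0]]
[[317.95791989 250.6772002 ]
 [320.88001729 253.91019002]
 [281.20156358 318.12086583]
 [283.01268562 306.72272295]]
gate_left_end []
gate_right_end [(282.304, 308.88, 0.85), (352.384, 302.11199999999997, 0.31)]
stop_tab [(324.67199999999997, 280.992, 0.41)]
[[324.12137814 281.58577322]
 [325.28295601 279.63575549]
 [326.43958605 277.69404402]
 [327.59129979 275.76058585]]
```

View pics/c_scene.png

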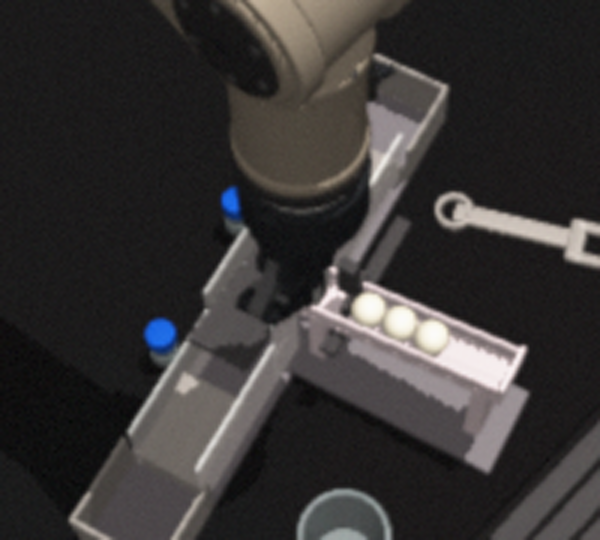

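```bash
python3 -m creep '[0,2,0.1,0,0,2,0,0,0,2,0,0,0,0.1,0,0,0,0,0,0]'; python3 -m creep '[-0.5,0,0,0,-0.5,0,0,0,-0.5,0,0,0,-0.4,0,0,0,-0.4,0,0,0]';python3 -c "
from h import *
go(.058,.030,.128)
ps=[manip.capture(n) for n in ('scene','top')]
for p,n,c in zip(ps,('scene','top'),((310,280),(345,225))):
    im=p['color'][c[1]-90:c[1]+90,c[0]-100:c[0]+100,::-1]
    cv2.imwrite(f'pics/d_{n}.png',cv2.resize(im,None,fx=3,fy=3,interpolation=cv2.INTER_CUBIC))
"
```

```text
clock: 7.95
eef_pos: [0.6472, -0.1018, 0.3012]
orientation: [0.565, -0.425, 0.425, -0.565]
contact_force: [-0.0, -0.5, -0.2]
opening: -0.0
clock: 8.45
eef_pos: [0.6408, -0.079, 0.3015]
orientation: [-0.565, 0.425, -0.425, 0.565]
contact_force: [-0.4, 0.7, 0.0]
opening: 0.0001
t 8.45 tip [ 0.6408 -0.0791  0.1281] tip in sorter [ 0.0575 -0.0225  0.1281] need cm [-5.25  0.01  0.04] ext 0.1734 F [-0.37  0.71  0.01] op 0.0001
[[0.278, 0.0, 0.961], [-0.961, -0.0, 0.278], [0.0, -1.0, 0.0]]
```

View pics/d_scene.png

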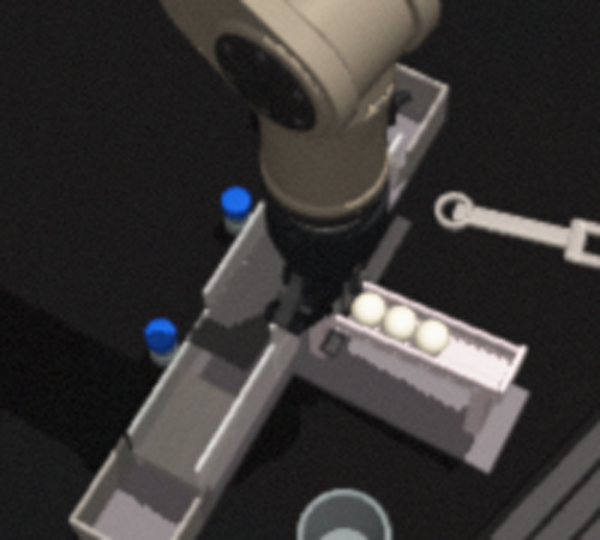

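The shut fingers stand at about (320,310) in the crop, beside the tab's right side. Now the push.

```bash
python3 -m creep '[-0.9,0,0,0,-0.9,0,0,0,-0.9,0,0,0,-0.9,0,0,0,-0.7,0,0,0]';python3 -c "
from h import *
go(.058,.025,.128)"; python3 -m creep '[-0.3,0,0,0,-0.2,0,0,0,0,0,0,0,0,0,0,0,0,0,0,0]';python3 -c "
from h import *
go(.058,.030,.128)
ps=[manip.capture(n) for n in ('scene','top')]
for p,n,c in zip(ps,('scene','top'),((310,280),(345,225))):
    im=p['color'][c[1]-90:c[1]+90,c[0]-100:c[0]+100,::-1]
    cv2.imwrite(f'pics/e_{n}.png',cv2.resize(im,None,fx=3,fy=3,interpolation=cv2.INTER_CUBIC))
print(proj(ps[0],S2W(S,[[.06,y,.145] for y in(0.03,0.04,.045,.05)])))
for l in('stop_tab','ball0_center'): print(l,[(q['point'][1]*640,q['point'][0]*480,q['conf']) for q in manip.spot_point(l,ps[0])])
"
```

```text
clock: 9.05
eef_pos: [0.6285, -0.0372, 0.3011]
orientation: [0.565, -0.425, 0.425, -0.565]
contact_force: [-1.0, -0.4, -0.1]
opening: 0.0
t 9.05 tip [ 0.6283 -0.0372  0.1277] tip in sorter [0.0572 0.0212 0.1277] need cm [-0.38 -0.03  0.08] ext 0.1734 F [-1.05 -0.39 -0.05] op 0.0
[[0.278, -0.001, 0.961], [-0.961, -0.0, 0.278], [-0.0, -1.0, -0.001]]
clock: 9.55
eef_pos: [0.6277, -0.0349, 0.3012]
orientation: [0.565, -0.425, 0.426, -0.564]
contact_force: [0.5, -5.5, -1.0]
opening: -0.0001
t 9.55 tip [ 0.6278 -0.0351  0.1278] tip in sorter [0.0573 0.0233 0.1278] need cm [-0.67 -0.02  0.07] ext 0.1734 F [ 0.54 -5.5  -0.99] op -0.0001
[[0.276, 0.0, 0.961], [-0.961, -0.002, 0.276], [0.002, -1.0, -0.0]]
[[332.14961346 268.1082427 ]
 [334.40007334 264.3302466 ]
 [335.5182342  262.45311587]
 [336.63172175 260.58383056]]
stop_tab [(331.904, 265.296, 0.39)]
ball0_center [(309.82399999999996, 259.296, 0.64)]
```

View pics/e_scene.png

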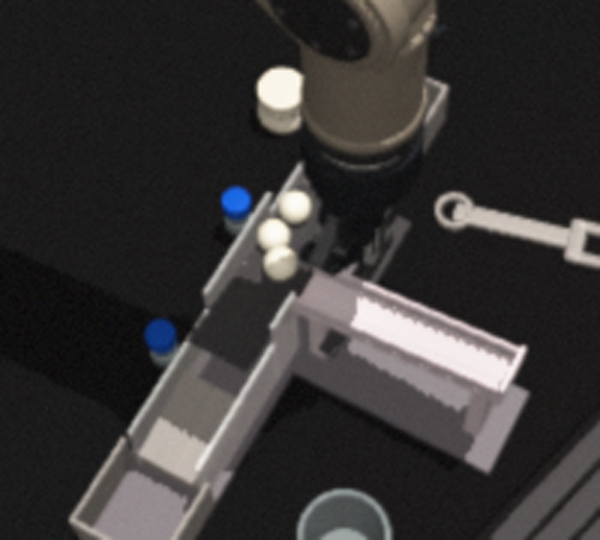

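Balls are rolling left, and the 5.5 N reaction suggests the end stop. One small push will confirm it.

```bash
python3 -m creep '[-0.2,0,0,0,-0.2,0,0,0,0,0,0,0,0,0,0,0,0,0,0,0]';python3 -c "
from h import *
go(.058,.030,.128)"; python3 -m creep '[1,0,0,0,1,0,0,0,0,-1,0,0,0,-3,0,0,0,-3,0,0]'; python3 -m creep '[2,-2,-2,0,3,0,-4,0,3,0,-4,0,3,0,-4,0,3,0,-4,0]';python3 -m creep '[3,0,-4,0,3,0,-4,0,3,0,-4,0,0,0,0,0,0,0,0,0]';python3 -c "
from h import *
go(.058,.030,.128)
ps=[manip.capture(n) for n in ('scene','top')]
for p,n,c in zip(ps,('scene','top'),((310,280),(345,225))):
    im=p['color'][c[1]-90:c[1]+90,c[0]-100:c[0]+100,::-1]
    cv2.imwrite(f'pics/f_{n}.png',cv2.resize(im,None,fx=3,fy=3,interpolation=cv2.INTER_CUBIC))
for p in ps:
  print(proj(p,S2W(S,[[.06,y,.145] for y in(0.03,0.04,.045,.05)])).round(1).tolist())
  for l in('stop_tab','gate_left_end','gate_right_end'): print(l,[(q['point'][1]*640,q['point'][0]*480,q['conf']) for q in manip.spot_point(l,p)])
  print(proj(p,S2W(S,[gp(.22,.085),gp(.22,-.085)])))
"
```

```text
clock: 10.25
eef_pos: [0.6272, -0.0339, 0.3013]
orientation: [0.565, -0.424, 0.428, -0.563]
contact_force: [2.3, -9.9, -1.4]
opening: -0.0003
t 10.25 tip [ 0.6277 -0.0349  0.1279] tip in sorter [0.0572 0.0236 0.1279] need cm [-0.64 -0.02  0.07] ext 0.1734 F [ 2.32 -9.88 -1.36] op -0.0003
[[0.274, 0.003, 0.962], [-0.962, -0.006, 0.274], [0.006, -1.0, 0.001]]
clock: 10.75
eef_pos: [0.6317, -0.0476, 0.372]
orientation: [-0.565, 0.426, -0.424, 0.566]
contact_force: [0.6, 1.2, 0.1]
opening: 0.0
clock: 11.25
eef_pos: [0.4969, -0.2333, 0.3922]
orientation: [-0.565, 0.424, -0.425, 0.566]
contact_force: [0.8, -0.9, -0.1]
opening: -0.0001
clock: 11.75
eef_pos: [0.4071, -0.3533, 0.3919]
orientation: [-0.564, 0.426, -0.426, 0.565]
contact_force: [0.7, 0.4, 0.3]
opening: -0.0003
t 11.75 tip [ 0.4074 -0.3532  0.2185] tip in sorter [-0.2432 -0.2206  0.2185] need cm [-25.2    9.09  29.99] ext 0.1734 F [0.66 0.4  0.29] op -0.0003
[[0.275, 0.001, 0.961], [-0.961, 0.0, 0.275], [-0.0, -1.0, 0.001]]
[[332.1, 268.1], [334.4, 264.3], [335.5, 262.5], [336.6, 260.6]]
stop_tab [(334.72, 266.20799999999997, 0.69)]
gate_left_end [(321.92, 255.69599999999997, 0.8)]
gate_right_end [(281.79200000000003, 307.008, 0.8)]
[[320.88001729 253.91019002]
 [283.01268562 306.72272295]]
[[338.7, 207.2], [334.5, 208.4], [332.4, 209.1], [330.3, 209.7]]
stop_tab [(283.072, 261.312, 0.53), (332.99199999999996, 207.888, 0.43)]
gate_left_end [(321.472, 242.016, 0.64)]
gate_right_end [(388.992, 223.20000000000002, 0.59), (357.504, 235.2, 0.34)]
[[321.001229   242.65371225]
 [387.70290222 221.67240262]]
```

View pics/f_scene.png

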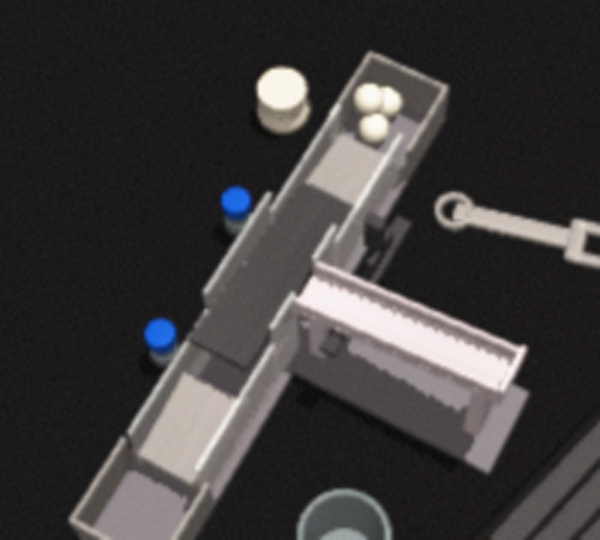

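View pics/f_top.png

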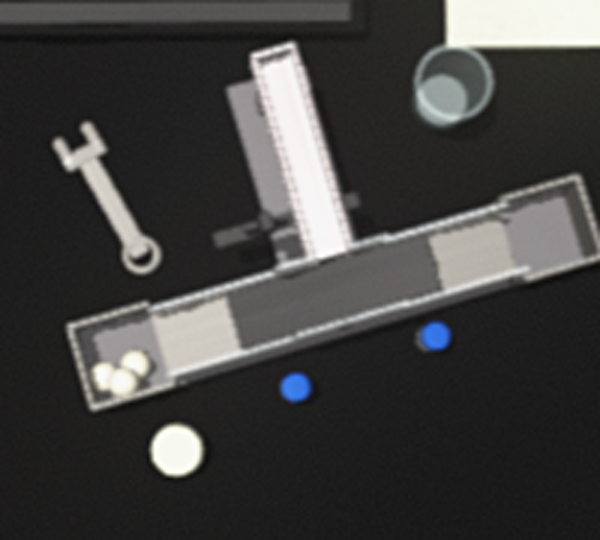

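All three balls are in the left tray (top crop about (120,372)). The tab is clear of the track at its end stop, and the gate is on its left stop. The vials, jar, wrench and beaker are unmoved.

```bash
python3 -c "
from plant import manip
print(manip.hand_in())"
```

```text
the job is handed in; nothing more can be done
None
```

The job is done and handed in at about 12 s of robot time: all three balls rolled down the left chute and lie in the left tray.

**What I did:** With the gripper shut, I pressed the raised left end of the gate down until it rocked over to its left stop. I checked that in the picture, then pushed the feed stop's tab left until it would go no further. The arm then moved back and was clear of everything.

**Last checks:**
- **Gate:** both ends sit within 1 to 2 pixels of where they should be at the +0.22 stop.
- **Feed stop:** the tab reads roughly 35 to 45 mm open. The scene camera network gave the lower end of that range, with low precision. I take it as fully open because the last push, at about 10 N, moved it only 0.3 mm.
- **Forces:** no wrist reading I took was above about 10 N.
- **Other things:** the vials, jar, wrench and beaker look unmoved in the last pictures. I did not look at the amber bottle or the mortar again. The arm passed above the bottle on the way in, and the mortar was not on its path.

No check failed. The networks gave a few false finds, such as a second "stop_tab" at the left tray, which I threw out after looking at the pictures.

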